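Slide the evidence lamp round the bent rail

TASK

On the evidence photo stand, take the yellow lamp carriage by its upright fin and slide it along the bent steel rod, round the bend, until it hangs directly above the green marker cone on the other leg. Turn it with the bend so that it runs freely and never force it against the rod, then let it hang there, upright and square on the rod. Leave the blue camera carriage where it is.

Things in the scene. Friction and masses are not known exactly. Their poses are not given: they have to be found in the camera images.
- lamp: Yellow lamp carriage, 160 g, captive on leg A; to be moved. Block 24 mm (along rod) x 36 x 36, hole 22 dia for the 10 mm rod: hanging, the hole's centre is 6 below the rod's centre line; raised 6, it is centred. Grip fin on top: 26 along rod, 10 thick, 17 to 63 above hole centre. Black lamp below, to 65 under it. Origin: hole centre; x along hole (at first towards the bend), z up.
- camera: Blue carriage with a grey camera below it, a bystander near the end of leg B, beyond the green cone; not to be moved. Same block, hole and fin as the yellow one: block 24 x 36 x 36 mm, fin top 63 mm above the hole's centre. Origin: centre of the hole; x along the rod, z up.
- mark: Green marker cone, 80 mm tall, on a 48 mm disc, fixed to the table under leg B: the target. Origin: centre of its underside, exactly below the rod's centre line. x points along leg B, away from the bend (as the lamp carriage's x does once it has come round the bend), z up.
- rail: Fixed bent steel rod, 10 mm dia, level, centre line 170 mm up. Origin: on the table below the corner where the legs' lines meet; z up. Leg A runs from there along (-0.574, 0.819), leg B along (-0.574, -0.819), each to 270 mm, then down into a round foot. The 70 degree bend is an arc of 70 mm radius about (-85.5, 0) mm, through (-15.5, 0), meeting each leg 49 mm from the corner.
Things that resemble listed ones, but are neither listed nor needed, are in the scene too. There is more than one size of the lamp; the job needs the smaller.

How it is judged:
By the outcome, as a careful person would: the job done as asked, in the order asked, and still so for the second after the job is handed in, with the robot touching nothing.
It also fails if it takes over 42 s, if anything falls off the work surface, if the arm or the gripper's body presses on something with over 40 N, if the wrist force passes 120 N, or if a joint passes its speed limit or range.

ROBOT

A 6-joint arm with a two-finger parallel gripper is mounted at the origin on the work surface. World frame = base frame: x ahead of the robot, y to its left, z up, the work surface at z = 0. Lengths are in m, angles in degrees, forces in N, time in s.
With the tool pointing down it reaches from about 0.4 to 0.825 m from the base axis. Payload 7 kg.
Tool frame: the origin (TCP) lies midway between the tips of the shut fingers; the grasp point (between the pads) lies 19 mm behind it; z points along the fingers, y is the direction in which the jaws open and shut (so a half turn about z gives the same grasp; the last joint's range is limited). The gripper opens to 88 mm and grips with 3 to 60 N. Pads are 19 mm wide; open, the fingers measure 130 mm over their backs; the gripper's body (78 mm by 193 mm) begins 47 mm behind the grasp point.
Start: joints at [-59.811, 20.546, 0.682, 0, -70.136, -16.507], TCP at [0.16, -0.656, 0.227] pointing down, gripper open.
Joint ranges: [-176.03, 176.03], [-82.01, 121.73], [-58.28, 71.71], [-173.87, 95.51], [-174.79, -0.11], [-173.66, 173.66]. Speed limits (degrees/s): [136.94, 136.94, 172.46, 180, 180, 180].

INTERFACE

Orientations are given as [roll, pitch, yaw] about the fixed x, y, z axes, in that order (R = Rz(yaw) Ry(pitch) Rx(roll)).
In Python, from plant import get_state, capture, get_calibration, close_job, boxes_of, cut_out gives the robot as it stands.
- The arm moves only by the tool apply_moves, never from a script. Its argument "commands" is a list of rows, each an object with "grip": the closure, from 0 (fully open) to 1 (shut); "slide": the shift along the tool's x, y, z in m, a list of three; "roll": the turn about the tool's z in degrees. In form: [{"grip": grip, "slide": [x, y, z], "roll": roll}, ...]. A call has 1 to 5 rows; each row is the pose to reach, as a shift and turn from the pose commanded when the call began, along the tool's axes at that moment; what a row does not reach only later rows make up. A row lasts 1/8 s, in which the tool goes at most 62.5 mm and 10.7 degrees, less where a joint would pass 70% of its speed; a pose out of reach is approached as far as the arm can. A call with a gripper value outside its range is refused whole. The fingers move at their own pace and stop on an object; "grip_force" is the grip in N (left out, the last holds). Time passes only in rows, so rows that repeat a pose let the fingers close. It gives the time, the measured TCP pose, the force and the opening at its end, in the units of the state.
- get_state(): the state, without advancing time (a new reading comes with each control period).
- capture(name): name is "scene" or "top"; returns (picture, depth): 480x640x3 uint8, red, green, blue; 480x640 float32, m along the optical axis (not along the pixel's ray), 0 where there is no reading.
- get_calibration(name): a dict with "mtx" (3x3 intrinsics, pixels), "R" (3x3) and "t" (3): a world point X has camera coordinates R X + t. Camera axes: x right, y down, z forward; pixel columns grow to the right and rows downward; lengths in m; the calibration is good to about 2 mm. A picture is of the moment at which its call begins. get_calibration takes no time and is no camera call.
- close_job(): hands the job in, once; it reports no verdict.
Trained networks look in the newest picture that a camera, given by its name, has taken for a name from the list of things; names that differ only in an ending like _2 or _b are one class to them, and where a whole thing is asked for, a point or a joint stands for the part that bears it (a point fixed in the world has none). Each returns a list of dicts, best first, with "score" (0 to 1); they miss things now and then, are a little off and sometimes report something else, mostly with a low value. They report only what shows in the picture. A call takes as long as a camera call. They do not tell look-alikes from the thing itself.
- boxes_of(name, camera): "position" ([x, y, z] in m, in the coordinates of the camera as it stood for that picture, good to about 4 mm: the middle of the surface that is visible of it).
- cut_out(name, camera): "mask" (480x640 bool, what is visible of it).
The state is a dict: "time_s": time; "joints": joint angles; "qd": joint speeds; "joint_torque": joint torques, N m; "tcp_pos": TCP position; "eef_rot": TCP orientation; "contact_force": force on the tool from outside, world axes, zero at the start; "moment": the same for the moment, N m; "gripper_width": finger opening in m.
Only numpy, scipy, OpenCV 4.12 (cv2) and the standard library are available. Lean on these libraries where they do the work, as an engineer would, in place of code of your own. Each camera call takes 0.05 s, during which the arm holds its last target.

## Working session

There is one attempt and no reset: what is moved stays moved. The work goes in short steps, Python scripts to look and compute and a tool call to move; the robot and the scene stay as the last step left them, time stands still between calls to the robot, and variables do not carry over. Pictures are saved under pics/ and viewed, and the job is handed in when it is done.

Besides the shell and the picture viewer there is one more tool, called after "Emit:" as name([rows], argument=value, ...), one row to a line, values as JSON. apply_moves: Moves the arm, as the interface text tells. Its arguments: {"type":"object","properties":{"commands":{"type":"array"},"grip_force":{"type":"number"}},"required":["commands"]}

```bash
mkdir -p pics; ls; python3 - <<'E'
from plant import *
import cv2,numpy as np
print(get_state())
for n in ["scene","top"]:
    p,d=capture(n); cv2.imwrite(f"pics/{n}0.png",p[:,:,::-1]); np.save(f"{n}0.npy",d)
    c=get_calibration(n); print(n,c)
    for o in ["lamp","camera","mark","rail"]:
        for b in boxes_of(o,n):
            X=np.array(c["R"]).T@(np.array(b["position"])-np.array(c["t"]).ravel()); u=np.array(c["mtx"])@b["position"]; print(o,round(b["score"],2),X.round(4),(u[:2]/u[2]).round())
E
```

```text
pics
{'time_s': 0.0, 'joints': array([-5.98126098e+01,  2.05913613e+01,  6.34351813e-01, -2.13238112e-02,
       -7.01348102e+01, -1.65082215e+01]), 'qd': array([ 0.02231003, -0.10963985,  0.05514992, -0.06942471, -0.03599962,
       -0.01879076]), 'joint_torque': array([-4.64042841e-04, -5.82710266e+01,  2.93048608e+01,  6.99710190e+00,
        6.69584144e-03, -9.17395141e-05]), 'tcp_pos': array([ 0.15951187, -0.65538569,  0.22562412]), 'eef_rot': array([ 1.79906269e+02, -6.87408230e-03, -1.66328088e+02]), 'contact_force': array([-0.01024115,  0.39641083,  0.03352072]), 'moment': array([ 0.02451128,  0.07344703, -0.06934924]), 'gripper_width': 0.08761399431779622}
scene {'mtx': array([[565.93481552,   0.        , 321.31553848],
       [  0.        , 565.93481552, 224.72040923],
       [  0.        ,   0.        ,   1.        ]]), 'R': array([[ 0.65161293,  0.75850078, -0.00878373],
       [ 0.5993628 , -0.52192905, -0.60692199],
       [-0.46493528,  0.39021357, -0.79471287]]), 't': array([-0.37159908, -0.28780277,  1.07502076])}
lamp 0.86 [0.5871 0.0161 0.1643] [339. 188.]
lamp 0.68 [ 0.5409 -0.1397  0.1722] [208. 229.]
lamp 0.67 [0.713  0.0274 0.1008] [416. 279.]
camera 0.8 [ 0.5026 -0.2569  0.1691] [ 97. 267.]
mark 0.77 [ 0.5653 -0.18    0.0265] [211. 326.]
rail 0.61 [ 0.5446 -0.1422  0.1719] [208. 232.]
top {'mtx': array([[482.37743303,   0.        , 322.57436858],
       [  0.        , 482.37743303, 246.39916859],
       [  0.        ,   0.        ,   1.        ]]), 'R': array([[ 0.04577457, -0.9989432 , -0.0041449 ],
       [-0.97680324, -0.04389039, -0.2095926 ],
       [ 0.20918918,  0.01364277, -0.97778002]]), 't': array([-0.03486369,  0.59455772,  0.65930377])}
lamp 0.7 [0.5662 0.0207 0.1801] [298. 249.]
lamp 0.61 [0.6851 0.039  0.1019] [293. 179.]
camera 0.92 [ 0.4952 -0.2514  0.1731] [517. 316.]
mark 0.69 [ 0.5566 -0.174   0.0184] [428. 281.]
rail 0.84 [ 0.5453 -0.0926  0.1732] [388. 270.]
```

View pics/scene0.png

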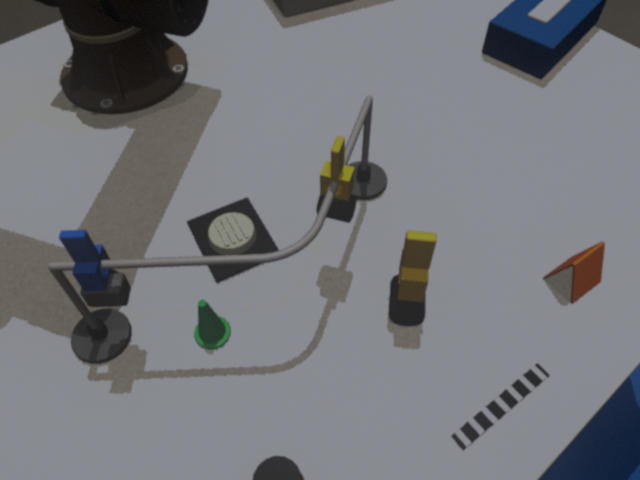

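View pics/top0.png

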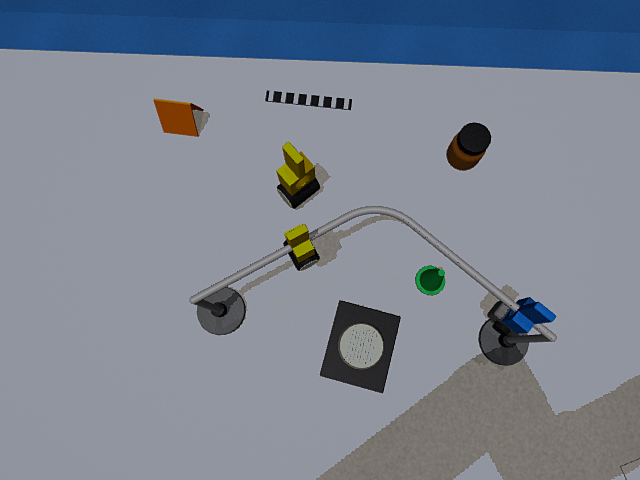

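The candidates for the lamp are the yellow carriage on the rod (scene 338,175; top 300,246) and a larger, loose look-alike standing on the table (scene 412,270; top 298,175). I choose the one captive on leg A. Next I'll fit the rod and the fin.

```bash
cat > h.py <<'E'
import numpy as np,cv2
from plant import *
def cloud(n,d):
    c=get_calibration(n);K=c["mtx"];R=c["R"];t=np.ravel(c["t"])
    v,u=np.indices(d.shape)
    P=np.stack([(u-K[0,2])/K[0,0]*d,(v-K[1,2])/K[1,1]*d,d],-1)
    return (P-t)@R, -R.T@t
a=np.radians(35)
# rail-local centreline; s=0 mid-bend, + toward leg B; returns pos, tangent
def local(s):
    L=70*np.radians(35); s=np.atleast_1d(s)*1.0
    th=np.clip(s,-L,L)/70
    p=np.stack([-85.5+70*np.cos(th),-70*np.sin(th)],-1)
    t=np.stack([-np.sin(th),-np.cos(th)],-1)
    p=p+t*(s-np.clip(s,-L,L))[:,None]
    return p,t
def world(s,pose):
    p,t=local(s);c,w=np.cos(pose[2]),np.sin(pose[2]);R=np.array([[c,-w],[w,c]])
    return p/1000@R.T+pose[:2],t@R.T
E
cat > fit.py <<'E'
from h import *
from scipy.optimize import least_squares
from scipy.spatial import cKDTree
S=np.arange(-260,261,1.)
for n in ["top","scene"]:
    im=cv2.imread(f"pics/{n}0.png");d=np.load(f"{n}0.npy");P,C=cloud(n,d)
    hsv=cv2.cvtColor(im,cv2.COLOR_BGR2HSV)
    m=(d>0)&(P[...,2]>.158)&(P[...,2]<.185)&(hsv[...,1]<60)&(P[...,0]>.4)&(P[...,0]<.75)&(abs(P[...,1])<.35)
    Q=P[m]; v=C-Q; v/=np.linalg.norm(v,axis=1)[:,None]; 
    print(n,m.sum(),"z",np.median(Q[:,2]))
    def res(p):
        w,t=world(S,p); _,i=cKDTree(w).query(Q[:,:2])
        nn=np.stack([-t[i,1],t[i,0]],-1)
        tt=np.c_[t[i],0*i]; vp=v-(v*tt).sum(1)[:,None]*tt; vp/=np.linalg.norm(vp,axis=1)[:,None]
        q=(Q-vp*.004)[:,:2]
        return ((q-w[i])*nn).sum(1)*1000
    r=least_squares(res,[.66,-.1,0],loss="soft_l1")
    print(r.x[:2].round(4),np.degrees(r.x[2]),np.sqrt(np.median(r.fun**2)) )
    # lamp fin top, mark
    f=(d>0)&(hsv[...,1]>120)&(abs(hsv[...,0]-28)<8)&(P[...,2]>.186)&(np.hypot(P[...,0]-.57,P[...,1]-.02)<.06)
    F=P[f];print("fin",f.sum(),F.mean(0),F.min(0),F.max(0), "zhist",np.percentile(F[:,2],[5,50,95]))
    g=(d>0)&(hsv[...,1]>120)&(abs(hsv[...,0]-65)<15)&(np.hypot(P[...,0]-.56,P[...,1]+.18)<.06)
    G=P[g]; 
    g2=g&(P[...,2]<.012);print("disc centre",cv2.minEnclosingCircle(P[g2][:,:2].astype(np.float32)),g2.sum(),"tip",P[g&(P[...,2]>.065)].mean(0),G[:,2].max())
    w,t=world(S,r.x)
    for nm,X in [("fin",F.mean(0)[:2]),("disc",np.array(cv2.minEnclosingCircle(P[g2][:,:2].astype(np.float32))[0]))]:
        i=np.argmin(np.hypot(*(w-X).T));nn=np.array([-t[i,1],t[i,0]]);print(nm,"s",S[i],"off",(X-w[i])@nn*1000)
    top=cv2.imread(f"pics/{n}0.png"); c=get_calibration(n)
    W=np.c_[w,0*S+.17];cc=W@c["R"].T+np.ravel(c["t"]);uv=cc@c["mtx"].T;uv=(uv[:,:2]/uv[:,2:]).astype(int)
    for x in uv[::6]: cv2.circle(top,tuple(map(int,x)),1,(0,0,255),-1)
    cv2.imwrite(f"pics/fit_{n}.png",top)
    ctr=(300,225) if n=="top" else (360,220)
    cv2.imwrite(f"pics/crop_{n}.png",cv2.resize(im[ctr[1]-90:ctr[1]+90,ctr[0]-110:ctr[0]+110],None,fx=3,fy=3))
E
python3 fit.py; python3 -c "
import cv2,numpy as np
a=[cv2.resize(cv2.imread(f'pics/crop_{n}.png'),(400,327)) for n in('top','scene')]
b=[cv2.resize(cv2.imread(f'pics/fit_{n}.png')[:360],(400,225)) for n in('top','scene')]
cv2.imwrite('pics/m1.png',np.vstack([np.hstack(a),np.hstack(b)]))"
```

```text
top 3095 z 0.17409246580200835
[ 0.6395 -0.0816] -3.363420663906065 2.37984270231963
fin 138 [0.5761528  0.02082595 0.22664959] [0.56742834 0.00888324 0.1864132 ] [0.58487178 0.03160218 0.22958444] zhist [0.22536138 0.22692641 0.22851318]
disc centre ((0.5606065392494202, -0.18083156645298004), 0.023758504539728165) 281 tip [ 0.55957452 -0.17856376  0.07523187] 0.08229427887397985
fin s -114.0 off -0.1331767730287704
disc s 120.0 off -0.2298142789936044
scene 3402 z 0.1743659143935517
[ 0.6398 -0.0809] -3.4004730268517522 2.0360688231832085
fin 77 [0.57662342 0.02090762 0.22741053] [0.56891677 0.01135803 0.22562846] [0.58340286 0.03054082 0.22896781] zhist [0.22594559 0.22742645 0.2286044 ]
disc centre ((0.5620889067649841, -0.1807701289653778), 0.022506481036543846) 214 tip [ 0.56189919 -0.18084225  0.08069113] 0.082735776309647
fin s -114.0 off -0.4303546394347705
disc s 120.0 off 1.1831183063984068
```

View pics/m1.png

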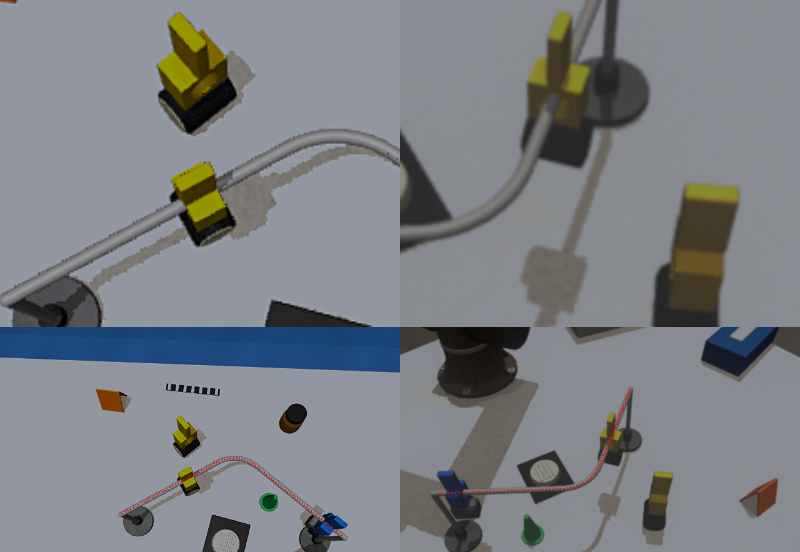

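The top view shows the larger yellow lamp standing loose at (298,175) and the smaller carriage on the rod at (300,246). The fitted rod overlay sits on the rod in both views. The crop confirms that the carriage on the rod is the one to move, and its fin is in line with the rod. In rod coordinates, the fin is at s=-114 and the cone at s=+120.

```bash
cat > plan.py <<'E'
# plan.py: converts world targets to rows; commanded pose in cmd.json
import json,os,sys
from h import *
RP=(.6397,-.0812,np.radians(-3.38))
def load(): return json.load(open("cmd.json")) if os.path.exists("cmd.json") else [.16,-.656,.227,-166.33]
def rail(s,z):
    w,t=world(s,RP); return [*w[0],z,np.degrees(np.arctan2(t[0,1],t[0,0]))]
def rows(targets,save=True):
    c=load();y=np.radians(c[3]);R=np.array([[np.cos(y),np.sin(y),0],[np.sin(y),-np.cos(y),0],[0,0,-1]]).T
    for T in targets:
        d=(R.T@(np.array(T[:3])-c[:3])).round(4); r=round(-((T[3]-c[3]+180)%360-180),1)
        print("slide",d.tolist(),"roll",r)
        e=[*(np.array(c[:3])+R@d),c[3]-r]
    if save: json.dump([float(x) for x in e],open("cmd.json","w"))
def lin(a,b,n): 
    a=np.array(a);b=np.array(b);return [a+(b-a)*i/n for i in range(1,n+1)]
E
python3 -c "
from plan import *
c=load();t=rail(-114,.33);print(t)
rows([[.16,-.656,.27,-166.3],[.18,-.62,.32,-160],[.21,-.57,.34,-152],[.24,-.52,.34,-144],[.27,-.47,.34,-136]])"
```

```text
[np.float64(0.5766071714257919), np.float64(0.02120423518302028), 0.33, np.float64(-58.38000000000001)]
slide [0.0, 0.0, -0.043] roll -0.0
slide [-0.0279, 0.0303, -0.093] roll -6.3
slide [-0.0689, 0.0717, -0.113] roll -14.3
slide [-0.1099, 0.1132, -0.113] roll -22.3
slide [-0.1508, 0.1547, -0.113] roll -30.3
```

Emit:
apply_moves([
  {"grip":0,"slide":[0,0,-0.043],"roll":0},
  {"grip":0,"slide":[-0.0279,0.0303,-0.093],"roll":-6.3},
  {"grip":0,"slide":[-0.0689,0.0717,-0.113],"roll":-14.3},
  {"grip":0,"slide":[-0.1099,0.1132,-0.113],"roll":-22.3},
  {"grip":0,"slide":[-0.1508,0.1547,-0.113],"roll":-30.3},
])

```text
time_s: 1.12
tcp_pos: [0.2703, -0.4683, 0.3401]
eef_rot: [-179.9, 0.0, -135.8]
contact_force: [0.8, -0.6, -0.5]
gripper_width: 0.0876
```

```bash
python3 -c "
from plan import *
s=get_state();print(s['joints'],s['tcp_pos'],s['eef_rot'])
rows(lin(load(),[.43,-.22,.34,-98],5))"
```

```text
[-3.92379474e+01  4.62114831e+00 -5.35615232e+00 -8.81436170e-03
 -7.99504372e+01 -6.53409132e+00] [ 0.27026013 -0.46827848  0.34005216] [-1.79929195e+02  1.68476754e-02 -1.35773561e+02]
slide [-0.0578, 0.0138, 0.0] roll -7.6
slide [-0.1155, 0.0275, 0.0] roll -15.2
slide [-0.1733, 0.0413, 0.0] roll -22.8
slide [-0.231, 0.0551, 0.0] roll -30.4
slide [-0.2888, 0.0689, 0.0] roll -38.0
```

Emit:
apply_moves([
  {"grip":0,"slide":[-0.0578,0.0138,0],"roll":-7.6},
  {"grip":0,"slide":[-0.1155,0.0275,0],"roll":-15.2},
  {"grip":0,"slide":[-0.1733,0.0413,0],"roll":-22.8},
  {"grip":0,"slide":[-0.231,0.0551,0],"roll":-30.4},
  {"grip":0,"slide":[-0.2888,0.0689,0],"roll":-38},
])

```text
time_s: 1.75
tcp_pos: [0.4302, -0.2179, 0.3401]
eef_rot: [-179.9, 0.0, -97.8]
contact_force: [0.9, -0.1, 0.1]
gripper_width: 0.0876
```

```bash
python3 -c "
from plan import *
t=rail(-114,.27);
rows(lin(load(),[t[0],t[1],.30,t[3]],5))"
```

```text
slide [-0.0519, -0.0223, 0.008] roll -7.9
slide [-0.1037, -0.0446, 0.016] roll -15.9
slide [-0.1556, -0.0669, 0.024] roll -23.8
slide [-0.2074, -0.0892, 0.032] roll -31.7
slide [-0.2593, -0.1115, 0.04] roll -39.6
```

Emit:
apply_moves([
  {"grip":0,"slide":[-0.0519,-0.0223,0.008],"roll":-7.9},
  {"grip":0,"slide":[-0.1037,-0.0446,0.016],"roll":-15.9},
  {"grip":0,"slide":[-0.1556,-0.0669,0.024],"roll":-23.8},
  {"grip":0,"slide":[-0.2074,-0.0892,0.032],"roll":-31.7},
  {"grip":0,"slide":[-0.2593,-0.1115,0.04],"roll":-39.6},
])

```text
time_s: 2.38
tcp_pos: [0.5768, 0.0233, 0.2997]
eef_rot: [-180.0, -0.0, -58.1]
contact_force: [0.7, -1.0, 0.3]
gripper_width: 0.0873
```

```bash
python3 -c "
from plan import *
s=get_state();print(s['joints'],s['tcp_pos'],s['eef_rot'],load())
for n in('top','scene'):
    p,d=capture(n); cv2.imwrite(f'pics/{n}1.png',p[:,:,::-1])
t=rail(-114,.19);
rows(lin(load(),t,4))"
python3 -c "
import cv2,numpy as np
cv2.imwrite('pics/m2.png',np.hstack([cv2.imread('pics/top1.png')[100:400,150:550],cv2.imread('pics/scene1.png')[50:350,150:550]]))"
```

```text
[ 2.17216971e+01  9.09703594e+00 -5.28333784e+00  5.87127839e-03
 -7.55744824e+01  1.01383246e+01] [0.57683012 0.02330104 0.29967241] [-1.79956562e+02 -1.35449464e-02 -5.81385230e+01] [0.5766112496277109, 0.02123435609344601, 0.30000000000000004, -58.43]
slide [0.0, 0.0, 0.0275] roll -0.0
slide [0.0, 0.0, 0.055] roll -0.0
slide [0.0, 0.0, 0.0825] roll -0.0
slide [0.0, 0.0, 0.11] roll -0.0
```

View pics/m2.png

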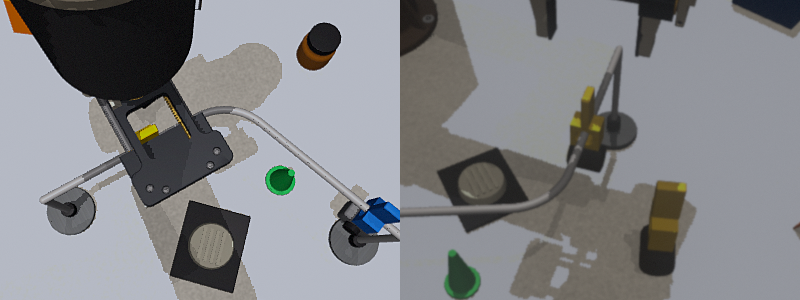

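```bash
python3 -c "
from plan import *
s=get_state();print(s['time_s'],s['joints'],s['qd'],s['tcp_pos'],s['eef_rot'])"
```

```text
2.475 [ 2.18666982e+01  9.35160972e+00 -5.24089621e+00 -3.52758824e-02
 -7.55317547e+01  1.01236292e+01] [-2.67587717 -2.61587996 -1.82624659  0.56319919 -1.76285652 -2.99402615] [0.57765205 0.02539835 0.29744959] [ 1.79883672e+02  5.54485440e-02 -5.80185794e+01]
```

Emit:
apply_moves([
  {"grip":0,"slide":[0,0,0.0275],"roll":0},
  {"grip":0,"slide":[0,0,0.055],"roll":0},
])

```text
time_s: 2.72
tcp_pos: [0.5761, 0.0216, 0.2441]
eef_rot: [-180.0, -0.0, -58.4]
contact_force: [0.7, 0.1, -0.4]
gripper_width: 0.0878
```

```bash
python3 -c "
from plan import *
s=get_state();print(s['time_s'],s['joints'],s['qd'],s['tcp_pos'],s['eef_rot'])
capture('top')
s=get_state();print(s['time_s'],s['joints'],s['qd'],s['tcp_pos'],s['eef_rot'])"
```

```text
2.725 [ 2.15804793e+01  1.06574063e+01 -1.05678616e+01 -3.38634154e-03
 -6.87302372e+01  9.99905821e+00] [ -0.28506618   7.14054803 -20.55113103  -0.10031535  27.22596423
   0.0671945 ] [0.57612399 0.02164066 0.24413153] [-1.79955633e+02 -4.61705411e-03 -5.84216915e+01]
2.775 [ 21.56664169  10.81563594 -10.88144197  -0.10227535 -68.57784695
   9.9995021 ] [-0.30154729  0.04112772  1.51614018 -0.38247513 -5.44663854 -0.0618149 ] [0.5740512  0.02133361 0.23996635] [ 1.79745721e+02  1.41328858e-01 -5.84717530e+01]
```

Emit:
apply_moves([
  {"grip":0,"slide":[0,0,0.02],"roll":0},
  {"grip":0,"slide":[0,0,0.04],"roll":0},
  {"grip":0,"slide":[0,0,0.055],"roll":0},
  {"grip":0,"slide":[0,0,0.055],"roll":0},
  {"grip":0,"slide":[0,0,0.055],"roll":0},
])

```text
time_s: 3.4
tcp_pos: [0.5766, 0.0215, 0.1905]
eef_rot: [-179.9, -0.0, -58.4]
contact_force: [0.4, -0.3, 0.6]
gripper_width: 0.088
```

```bash
python3 -c "
from plan import *
print(load())
for n in('top','scene'):
    p,d=capture(n); cv2.imwrite(f'pics/{n}2.png',p[:,:,::-1])
s=get_state();print(s['time_s'],s['tcp_pos'],s['eef_rot'],s['contact_force'])
a=cv2.imread('pics/top2.png')[170:320,230:430];b=cv2.imread('pics/scene2.png')[100:250,250:450]
cv2.imwrite('pics/m3.png',cv2.resize(np.hstack([a,b]),None,fx=2,fy=2))"
```

```text
[0.5766112496277109, 0.02123435609344601, 0.19000000000000006, -58.43]
3.5 [0.5766235  0.02157937 0.19053594] [-1.79920308e+02 -2.66994161e-02 -5.84130101e+01] [-0.28558782 -0.34114723  0.2064203 ]
```

View pics/m3.png

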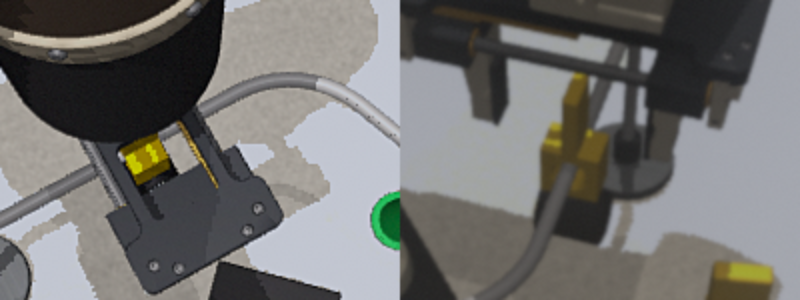

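The fin stands between the open fingers in both views (crop 145,155 in the top, 575,120 in the scene). I'll close the gripper now.

Emit:
apply_moves([
  {"grip":1,"slide":[0,0,0],"roll":0},
  {"grip":1,"slide":[0,0,0],"roll":0},
  {"grip":1,"slide":[0,0,0],"roll":0},
  {"grip":1,"slide":[0,0,0],"roll":0},
  {"grip":1,"slide":[0,0,0],"roll":0},
], grip_force=15)

```text
time_s: 4.12
tcp_pos: [0.5761, 0.0215, 0.1895]
eef_rot: [180.0, -0.0, -58.4]
contact_force: [-0.3, -0.2, -0.2]
gripper_width: 0.0431
```

Emit:
apply_moves([
  {"grip":1,"slide":[0,0,0],"roll":0},
  {"grip":1,"slide":[0,0,0],"roll":0},
  {"grip":1,"slide":[0,0,0],"roll":0},
  {"grip":1,"slide":[0,0,0],"roll":0},
  {"grip":1,"slide":[0,0,0],"roll":0},
])

```text
time_s: 4.75
tcp_pos: [0.5762, 0.0215, 0.1896]
eef_rot: [-180.0, -0.0, -58.4]
contact_force: [0.4, -0.0, -0.4]
gripper_width: 0.0097
```

Emit:
apply_moves([
  {"grip":1,"slide":[0,0,-0.003],"roll":0},
  {"grip":1,"slide":[0,0,-0.006],"roll":0},
  {"grip":1,"slide":[0,0,-0.006],"roll":0},
], grip_force=20)

```text
time_s: 5.12
tcp_pos: [0.5762, 0.0215, 0.1958]
eef_rot: [-180.0, -0.0, -58.4]
contact_force: [-0.5, -0.1, -1.5]
gripper_width: 0.0097
```

```bash
python3 -c "
from plan import *
s=get_state();print(s['time_s'],s['tcp_pos'],s['contact_force'],s['moment'])
c=load();c[2]=.196;json.dump(c,open('cmd.json','w'))
p,d=capture('scene');cv2.imwrite('pics/s3.png',cv2.resize(p[100:250,250:450,::-1],None,fx=3,fy=3))
rows([rail(x,.196) for x in (-110,-105,-99,-93,-87)])"
```

```text
5.125 [0.5761756  0.02150349 0.19581692] [-0.53075175 -0.07647335 -1.47718872] [0.09775544 0.16101308 0.01134005]
slide [0.004, 0.0, 0.0] roll -0.0
slide [0.009, 0.0, 0.0] roll -0.0
slide [0.015, 0.0, 0.0] roll -0.0
slide [0.021, 0.0, 0.0] roll -0.0
slide [0.027, -0.0, 0.0] roll -0.0
```

View pics/s3.png

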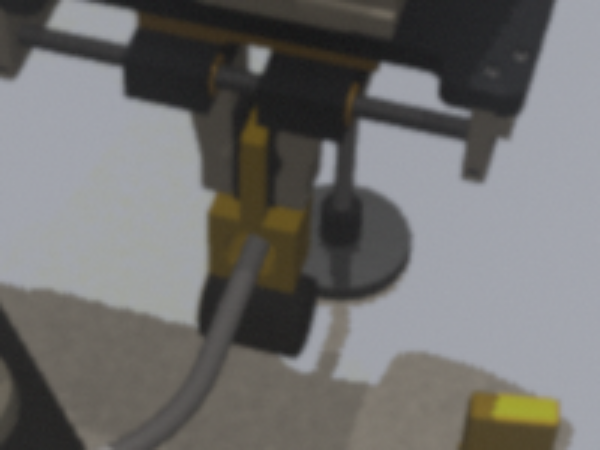

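The fin (250,160) is held between the pads, the rod sits centred in the hole (255,245), and the wrist force of about 1.5 N is just the carriage's weight. I'll slide it along leg A.

Emit:
apply_moves([
  {"grip":1,"slide":[0.004,0,0],"roll":0},
  {"grip":1,"slide":[0.009,0,0],"roll":0},
  {"grip":1,"slide":[0.015,0,0],"roll":0},
  {"grip":1,"slide":[0.021,0,0],"roll":0},
  {"grip":1,"slide":[0.027,0,0],"roll":0},
])

```text
time_s: 5.8
tcp_pos: [0.5905, -0.002, 0.1955]
eef_rot: [180.0, 0.0, -58.4]
contact_force: [0.8, 0.4, -2.0]
gripper_width: 0.0099
```

```bash
python3 -c "
from plan import *
rows([rail(x,.196) for x in (-81,-75,-69,-63,-57)])
rows([rail(x,.196) for x in (-52,-47,-42,-37,-32)])
rows([rail(x,.196) for x in (-27,-22,-17,-12,-7)])
rows([rail(x,.196) for x in (-2,3,8,13,18)])
rows([rail(x,.196) for x in (23,28,33,38,43)])
rows([rail(x,.196) for x in (49,55,61,67,73)])
rows([rail(x,.196) for x in (80,87,94,101,108)])
print(load())"
```

```text
slide [0.006, -0.0, 0.0] roll -0.0
slide [0.012, -0.0, 0.0] roll -0.0
slide [0.018, -0.0, 0.0] roll -0.0
slide [0.024, -0.0, 0.0] roll -0.0
slide [0.03, -0.0, 0.0] roll -0.0
slide [0.005, -0.0, 0.0] roll -0.0
slide [0.01, -0.0, 0.0] roll -0.0
slide [0.015, -0.0, 0.0] roll 0.6
slide [0.02, 0.0002, 0.0] roll 4.7
slide [0.025, 0.0008, 0.0] roll 8.8
slide [0.005, 0.0002, 0.0] roll 4.1
slide [0.0099, 0.0007, 0.0] roll 8.1
slide [0.0149, 0.0016, 0.0] roll 12.2
slide [0.0197, 0.0028, 0.0] roll 16.3
slide [0.0245, 0.0044, 0.0] roll 20.4
slide [0.0049, 0.0002, 0.0] roll 4.1
slide [0.0099, 0.0007, 0.0] roll 8.2
slide [0.0148, 0.0016, 0.0] roll 12.3
slide [0.0197, 0.0028, 0.0] roll 16.4
slide [0.0244, 0.0044, 0.0] roll 20.5
slide [0.005, 0.0002, 0.0] roll 4.1
slide [0.01, 0.0007, 0.0] roll 8.2
slide [0.0149, 0.0016, 0.0] roll 12.3
slide [0.0198, 0.0028, 0.0] roll 16.4
slide [0.0245, 0.0044, 0.0] roll 20.2
slide [0.006, 0.0, 0.0] roll 0.1
slide [0.012, 0.0, 0.0] roll 0.1
slide [0.018, 0.0, 0.0] roll 0.1
slide [0.024, 0.0, 0.0] roll 0.1
slide [0.03, 0.0, 0.0] roll 0.1
slide [0.007, 0.0, 0.0] roll -0.0
slide [0.014, 0.0, 0.0] roll -0.0
slide [0.021, 0.0, 0.0] roll -0.0
slide [0.028, 0.0, 0.0] roll -0.0
slide [0.035, 0.0, 0.0] roll -0.0
[0.5687323529956636, -0.1707691291520716, 0.196, -128.42999999999998]
```

Emit:
apply_moves([
  {"grip":1,"slide":[0.006,0,0],"roll":0},
  {"grip":1,"slide":[0.012,0,0],"roll":0},
  {"grip":1,"slide":[0.018,0,0],"roll":0},
  {"grip":1,"slide":[0.024,0,0],"roll":0},
  {"grip":1,"slide":[0.03,0,0],"roll":0},
])

```text
time_s: 6.42
tcp_pos: [0.6062, -0.0274, 0.1956]
eef_rot: [-180.0, -0.0, -58.4]
contact_force: [0.1, -0.1, -2.6]
gripper_width: 0.0096
```

Emit:
apply_moves([
  {"grip":1,"slide":[0.005,0,0],"roll":0},
  {"grip":1,"slide":[0.01,0,0],"roll":0},
  {"grip":1,"slide":[0.015,0,0],"roll":0.6},
  {"grip":1,"slide":[0.02,0.0002,0],"roll":4.7},
  {"grip":1,"slide":[0.025,0.0008,0],"roll":8.8},
])

```text
time_s: 7.05
tcp_pos: [0.6185, -0.049, 0.1956]
eef_rot: [180.0, 0.0, -67.4]
contact_force: [-0.2, -1.3, -1.4]
gripper_width: 0.0099
```

```bash
python3 -c "
from plan import *
s=get_state();print(s['time_s'],s['tcp_pos'],s['contact_force'],s['moment'],rail(-32,.196))
p,d=capture('scene');q,d=capture('top');cv2.imwrite('pics/s4.png',np.hstack([cv2.resize(p[140:290,200:400,::-1],None,fx=2,fy=2),cv2.resize(q[140:290,280:480,::-1],None,fx=2,fy=2)]))"
```

```text
7.05 [ 0.618531   -0.04901903  0.19555167] [-0.20203791 -1.3199599  -1.42128708] [ 0.08131219  0.15763597 -0.04956839] [np.float64(0.6188732990316497), np.float64(-0.04901909098038993), 0.196, np.float64(-67.18764365116236)]
```

View pics/s4.png

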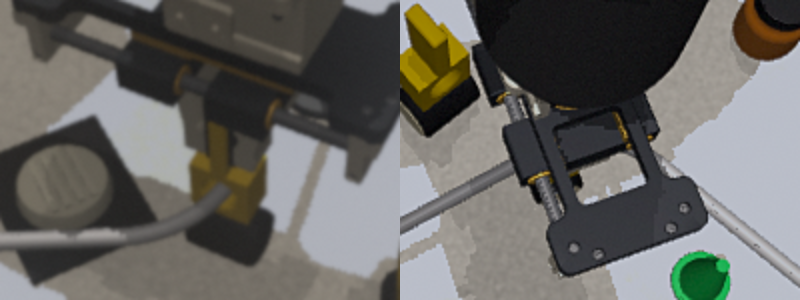

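The rod is centred in the hole (scene crop 215,190) and forces are about 1 N. I'll continue round the bend.

Emit:
apply_moves([
  {"grip":1,"slide":[0.005,0.0002,0],"roll":4.1},
  {"grip":1,"slide":[0.0099,0.0007,0],"roll":8.1},
  {"grip":1,"slide":[0.0149,0.0016,0],"roll":12.2},
  {"grip":1,"slide":[0.0197,0.0028,0],"roll":16.3},
  {"grip":1,"slide":[0.0245,0.0044,0],"roll":20.4},
])

```text
time_s: 7.78
tcp_pos: [0.6238, -0.0731, 0.1955]
eef_rot: [180.0, 0.0, -87.7]
contact_force: [-0.3, 0.3, -2.1]
gripper_width: 0.0097
```

Emit:
apply_moves([
  {"grip":1,"slide":[0.0049,0.0002,0],"roll":4.1},
  {"grip":1,"slide":[0.0099,0.0007,0],"roll":8.2},
  {"grip":1,"slide":[0.0148,0.0016,0],"roll":12.3},
  {"grip":1,"slide":[0.0197,0.0028,0],"roll":16.4},
  {"grip":1,"slide":[0.0244,0.0044,0],"roll":20.5},
])

```text
time_s: 8.4
tcp_pos: [0.6204, -0.0977, 0.1955]
eef_rot: [180.0, 0.0, -108.2]
contact_force: [0.6, 0.7, -2.2]
gripper_width: 0.0096
```

```bash
python3 -c "
from plan import *
s=get_state();print(s['time_s'],s['tcp_pos'],s['contact_force'],s['moment'],rail(18,.196))
p,d=capture('scene');cv2.imwrite('pics/s5.png',cv2.resize(p[140:340,150:400,::-1],None,fx=2,fy=2))"
```

```text
8.4 [ 0.62037762 -0.09767894  0.19554496] [ 0.614833    0.68752782 -2.23111062] [-0.00651888  0.07119242 -0.01838774] [np.float64(0.6208798189548661), np.float64(-0.09792177679754019), 0.196, np.float64(-108.11320044622117)]
```

View pics/s5.png

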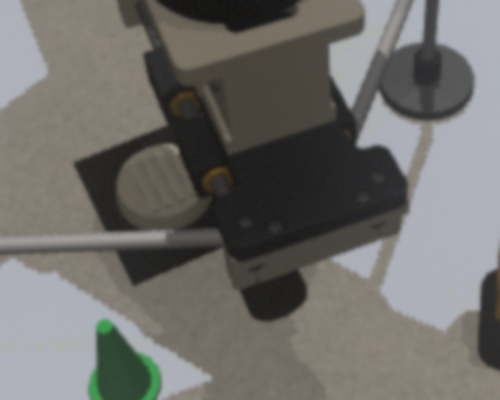

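The lamp hangs below the gripper (275,290) past mid-bend, with only its own weight on the wrist. I'll finish the bend and go down leg B.

Emit:
apply_moves([
  {"grip":1,"slide":[0.005,0.0002,0],"roll":4.1},
  {"grip":1,"slide":[0.01,0.0007,0],"roll":8.2},
  {"grip":1,"slide":[0.0149,0.0016,0],"roll":12.3},
  {"grip":1,"slide":[0.0198,0.0028,0],"roll":16.4},
  {"grip":1,"slide":[0.0245,0.0044,0],"roll":20.2},
])

```text
time_s: 9.07
tcp_pos: [0.6086, -0.1195, 0.1956]
eef_rot: [-180.0, 0.0, -128.3]
contact_force: [0.4, -0.2, -2.7]
gripper_width: 0.01
```

Emit:
apply_moves([
  {"grip":1,"slide":[0.006,0,0],"roll":0.1},
  {"grip":1,"slide":[0.012,0,0],"roll":0.1},
  {"grip":1,"slide":[0.018,0,0],"roll":0.1},
  {"grip":1,"slide":[0.024,0,0],"roll":0.1},
  {"grip":1,"slide":[0.03,0,0],"roll":0.1},
])

```text
time_s: 9.7
tcp_pos: [0.5897, -0.1434, 0.1956]
eef_rot: [180.0, -0.0, -128.4]
contact_force: [-0.5, 0.3, -1.6]
gripper_width: 0.0097
```

Emit:
apply_moves([
  {"grip":1,"slide":[0.007,0,0],"roll":0},
  {"grip":1,"slide":[0.014,0,0],"roll":0},
  {"grip":1,"slide":[0.021,0,0],"roll":0},
  {"grip":1,"slide":[0.028,0,0],"roll":0},
  {"grip":1,"slide":[0.035,0,0],"roll":0},
])

```text
time_s: 10.32
tcp_pos: [0.568, -0.1709, 0.1956]
eef_rot: [-180.0, -0.0, -128.4]
contact_force: [-0.1, 0.2, -1.9]
gripper_width: 0.01
```

```bash
python3 -c "
from plan import *
s=get_state();print(s['time_s'],s['tcp_pos'],s['contact_force'],s['moment'],rail(108,.196))
for n in('top','scene'):
    p,d=capture(n); cv2.imwrite(f'pics/{n}6.png',p[:,:,::-1])
s=get_state();print(s['tcp_pos'])
a=cv2.imread('pics/top6.png')[160:360,320:570];b=cv2.imread('pics/scene6.png')[160:360,60:310]
cv2.imwrite('pics/m6.png',cv2.resize(np.hstack([a,b]),None,fx=1.6,fy=1.6))"
```

```text
10.325 [ 0.56795626 -0.17087088  0.19556467] [-0.14913857  0.21182308 -1.8525174 ] [0.02484713 0.07627131 0.02915   ] [np.float64(0.5687169662910464), np.float64(-0.1707621499450379), 0.196, np.float64(-128.38)]
[ 0.56778245 -0.17106125  0.19564888]
```

View pics/m6.png

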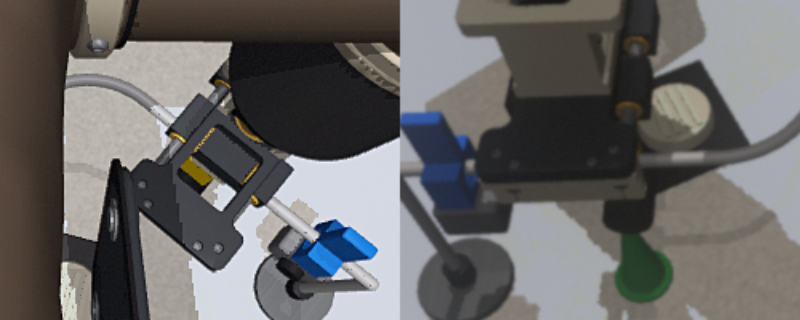

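The cone is just ahead of the lamp (scene crop 640,270). I need about 11.5 mm more, then lower by 6.

Emit:
apply_moves([
  {"grip":1,"slide":[0.005,0,0],"roll":0},
  {"grip":1,"slide":[0.01,0,0],"roll":0},
  {"grip":1,"slide":[0.0115,0,0],"roll":0},
  {"grip":1,"slide":[0.0115,0,0],"roll":0},
  {"grip":1,"slide":[0.0115,0,0],"roll":0},
])

```text
time_s: 11.05
tcp_pos: [0.5612, -0.1795, 0.1956]
eef_rot: [-180.0, 0.0, -128.4]
contact_force: [-0.8, 1.0, -1.6]
gripper_width: 0.0097
```

Emit:
apply_moves([
  {"grip":1,"slide":[0,0,0.002],"roll":0},
  {"grip":1,"slide":[0,0,0.004],"roll":0},
  {"grip":1,"slide":[0,0,0.0055],"roll":0},
  {"grip":1,"slide":[0,0,0.006],"roll":0},
  {"grip":1,"slide":[0,0,0.006],"roll":0},
])

```text
time_s: 11.68
tcp_pos: [0.5611, -0.1795, 0.1897]
eef_rot: [-180.0, -0.0, -128.4]
contact_force: [-0.7, 0.6, 0.1]
gripper_width: 0.0097
```

```bash
cat > chk.py <<'E'
import sys
from plan import *
k=sys.argv[1]
s=get_state();print(s['time_s'],s['tcp_pos'],s['contact_force'],rail(120.4,.19))
w,t=world(np.arange(60,200,.25),RP)
for n in('top','scene'):
    p,d=capture(n);im=p[:,:,::-1].copy(); cv2.imwrite(f'pics/{n}{k}.png',im)
    P,C=cloud(n,d);hsv=cv2.cvtColor(im,cv2.COLOR_BGR2HSV)
    near=np.hypot(P[...,0]-.561,P[...,1]+.181)<.06
    Y=(d>0)&near&(hsv[...,1]>110)&(abs(hsv[...,0]-28)<8)
    G=(d>0)&near&(hsv[...,1]>110)&(abs(hsv[...,0]-65)<15)
    for nm,m in [("fintop",Y&(P[...,2]>.222)),("disc",G&(P[...,2]<.012)),("conetip",G&(P[...,2]>.07))]:
        F=P[m]
        if len(F)<5: print(n,nm,len(F));continue
        c,sz,ang=cv2.minAreaRect((F[:,:2]*1000).astype(np.float32)); X=np.array(c)/1000
        if nm=="conetip": X=F[:,:2].mean(0)
        i=np.argmin(np.hypot(*(w-X).T));nn=np.array([-t[i,1],t[i,0]])
        print(n,nm,len(F),X.round(4),np.round(sz,1),round(ang,1),"z",np.median(F[:,2]).round(4),"s",60+.25*i,"off",round((X-w[i])@nn*1000,1))
a=cv2.imread(f'pics/top{k}.png')[160:360,320:570];b=cv2.imread(f'pics/scene{k}.png')[160:360,60:310]
cv2.imwrite(f'pics/m{k}.png',cv2.resize(np.hstack([a,b]),None,fx=1.6,fy=1.6))
E
python3 chk.py 7
```

```text
11.675 [ 0.5610895  -0.17951764  0.18965047] [-0.71838718  0.60478767  0.05190112] [np.float64(0.5610181264365002), np.float64(-0.18048263681011062), 0.19, np.float64(-128.38)]
top fintop 1
top disc 2
top conetip 0
scene fintop 0
scene disc 43 [ 0.5672 -0.1844] [40.8 30.8] 59.7 z 0.0064 s 119.75 off 7.3
scene conetip 0
```

View pics/m7.png

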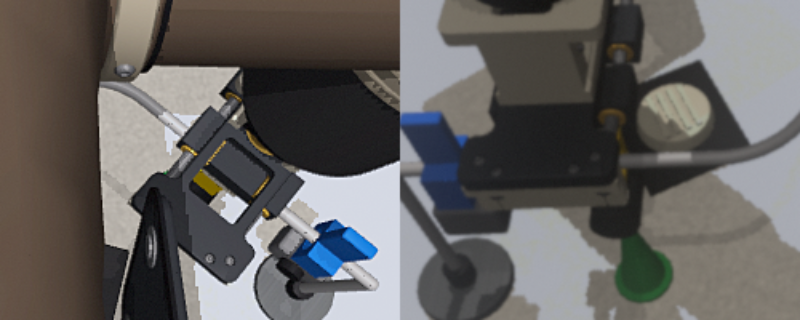

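The weight is now on the rod (vertical force about 0). I'll open the gripper.

Emit:
apply_moves([
  {"grip":0.7,"slide":[0,0,0],"roll":0},
  {"grip":0.4,"slide":[0,0,0],"roll":0},
  {"grip":0,"slide":[0,0,0],"roll":0},
  {"grip":0,"slide":[0,0,0],"roll":0},
  {"grip":0,"slide":[0,0,0],"roll":0},
])

```text
time_s: 12.4
tcp_pos: [0.5611, -0.1795, 0.1896]
eef_rot: [-180.0, 0.0, -128.4]
contact_force: [-0.1, -0.7, 0.0]
gripper_width: 0.0545
```

Emit:
apply_moves([
  {"grip":0,"slide":[0,0,0],"roll":0},
  {"grip":0,"slide":[0,0,0],"roll":0},
  {"grip":0,"slide":[0,0,0],"roll":0},
  {"grip":0,"slide":[0,0,-0.015],"roll":0},
  {"grip":0,"slide":[0,0,-0.04],"roll":0},
])

```text
time_s: 13.02
tcp_pos: [0.5608, -0.1796, 0.2302]
eef_rot: [179.9, -0.1, -128.4]
contact_force: [-0.2, 0.0, 0.5]
gripper_width: 0.0876
```

Emit:
apply_moves([
  {"grip":0,"slide":[0,0,-0.03],"roll":0},
  {"grip":0,"slide":[0,0,-0.07],"roll":0},
  {"grip":0,"slide":[-0.02,0.03,-0.11],"roll":0},
  {"grip":0,"slide":[-0.05,0.07,-0.11],"roll":0},
  {"grip":0,"slide":[-0.08,0.11,-0.11],"roll":0},
])

```text
time_s: 13.65
tcp_pos: [0.5243, -0.0475, 0.3413]
eef_rot: [-179.9, 0.1, -128.5]
contact_force: [-0.2, 0.5, -0.1]
gripper_width: 0.0875
```

```bash
python3 chk.py 8
```

```text
13.65 [ 0.5243272  -0.04747957  0.34134767] [-0.17938174  0.53517292 -0.09112038] [np.float64(0.5610181264365002), np.float64(-0.18048263681011062), 0.19, np.float64(-128.38)]
top fintop 98 [ 0.556  -0.1826] [16.5  8.4] 51.9 z 0.2268 s 125.25 off -2.6
top disc 154 [ 0.5468 -0.1778] [42.3 18. ] 77.2 z 0.0061 s 127.0 off -12.8
top conetip 0
scene fintop 120 [ 0.5572 -0.1783] [22.4 10. ] 42.8 z 0.2275 s 121.0 off -4.3
scene disc 260 [ 0.5645 -0.1818] [44.9 37.2] 69.1 z 0.0066 s 119.25 off 3.6
scene conetip 0
```

View pics/m8.png

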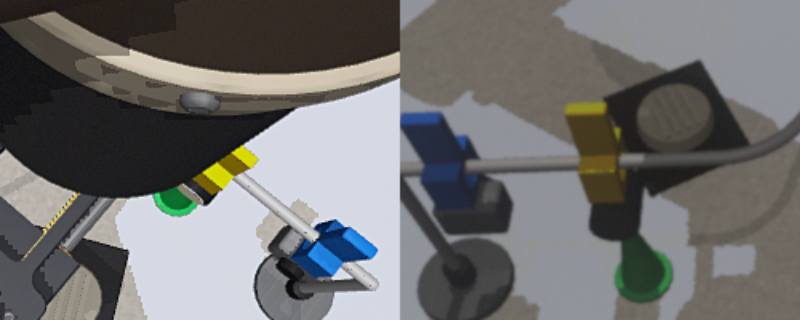

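Emit:
apply_moves([
  {"grip":0,"slide":[-0.02,0.04,0],"roll":0},
  {"grip":0,"slide":[-0.04,0.09,0],"roll":0},
  {"grip":0,"slide":[-0.065,0.14,0],"roll":0},
  {"grip":0,"slide":[-0.09,0.19,0],"roll":0},
  {"grip":0,"slide":[-0.095,0.2,0],"roll":0},
])

```text
time_s: 14.38
tcp_pos: [0.4261, 0.1522, 0.3408]
eef_rot: [-180.0, 0.1, -128.2]
contact_force: [1.1, -0.2, 0.6]
gripper_width: 0.088
```

```bash
python3 chk.py 9
```

```text
14.375 [0.42610757 0.1522012  0.34084102] [ 1.06515935 -0.23910604  0.64104666] [np.float64(0.5610181264365002), np.float64(-0.18048263681011062), 0.19, np.float64(-128.38)]
top fintop 140 [ 0.558  -0.1791] [23.6  8.9] 53.4 z 0.227 s 121.25 off -3.2
top disc 246 [ 0.5586 -0.1758] [46.1 36.3] 24.2 z 0.0062 s 118.25 off -4.8
top conetip 3
scene fintop 111 [ 0.5579 -0.1794] [21.9  7.4] 52.5 z 0.2274 s 121.5 off -3.1
scene disc 241 [ 0.5656 -0.1817] [45.  36.6] 73.7 z 0.0067 s 118.5 off 4.3
scene conetip 0
```

View pics/m9.png

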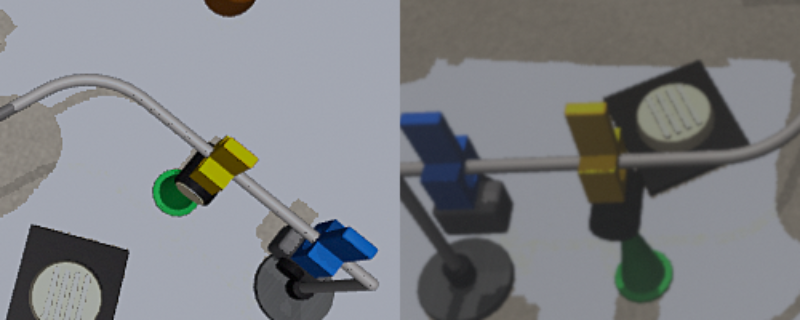

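```bash
cat > tilt.py <<'E'
import sys
from plan import *
from scipy.spatial import cKDTree
k=sys.argv[1]
Sg=np.arange(-260,260,.25);w,t=world(Sg,RP);T=cKDTree(w)
if k!="0":
    for n in('top','scene'):
        p,d=capture(n);cv2.imwrite(f'pics/{n}{k}.png',p[:,:,::-1]);np.save(f'{n}{k}.npy',d)
for n in('top','scene'):
    im=cv2.imread(f'pics/{n}{k}.png');d=np.load(f'{n}{k}.npy');P,C=cloud(n,d);hsv=cv2.cvtColor(im,cv2.COLOR_BGR2HSV)
    dist,i=T.query(P[...,:2]);off=((P[...,:2]-w[i])*np.stack([-t[i,1],t[i,0]],-1)).sum(-1)*1000;s=Sg[i];z=P[...,2]*1000
    for nm,h in(("yel",28),("blue",112)):
        m=(d>0)&(hsv[...,1]>110)&(abs(hsv[...,0]-h)<9)&(dist<.03)&(z>120)
        ft=m&(z>222);bt=m&(z>177)&(z<187)
        r=[nm,n]
        for q,mm in(("fintop",ft),("blocktop",bt)):
            if mm.sum()<8: r+=[q,int(mm.sum())];continue
            A=np.c_[off[mm],s[mm],np.ones(mm.sum())];g=np.linalg.lstsq(A,z[mm],rcond=None)[0]
            lo,hi=np.percentile(off[mm],[2,98]);sl,sh=np.percentile(s[mm],[2,98])
            pl=np.polyfit(s[mm]-s[mm].mean(),off[mm],1)[0]
            r+=[q,int(mm.sum()),"off %.1f..%.1f s %.1f..%.1f z %.1f slope_off %.1fdeg slope_s %.1fdeg yaw %.1f"%(lo,hi,sl,sh,np.median(z[mm]),np.degrees(g[0]),np.degrees(g[1]),np.degrees(pl))]
        print(*r)
E
python3 tilt.py 0; python3 tilt.py 10; python3 -c "from plant import *;print(get_state()['time_s'])"
```

```text
yel top fintop 137 off -4.3..3.8 s -125.2..-102.7 z 226.9 slope_off -4.4deg slope_s -0.4deg yaw 1.1 blocktop 236 off -18.2..16.9 s -125.2..-102.4 z 182.0 slope_off 0.7deg slope_s 0.1deg yaw -6.9
blue top fintop 4 blocktop 15 off -17.4..14.6 s 210.5..234.4 z 178.9 slope_off 3.0deg slope_s 11.2deg yaw -25.2
yel scene fintop 77 off -3.3..2.9 s -124.2..-104.1 z 227.4 slope_off 4.5deg slope_s -0.1deg yaw -0.3 blocktop 226 off -16.9..17.9 s -125.5..-102.1 z 182.4 slope_off 0.2deg slope_s 0.2deg yaw -17.6
blue scene fintop 39 off -4.3..5.1 s 210.4..233.5 z 225.4 slope_off -16.1deg slope_s 0.2deg yaw 7.2 blocktop 129 off 0.5..18.4 s 210.6..234.2 z 182.1 slope_off -14.0deg slope_s 0.5deg yaw 2.2
yel top fintop 138 off -6.7..0.5 s 109.9..132.6 z 227.0 slope_off 3.1deg slope_s -0.3deg yaw -0.9 blocktop 223 off -19.1..2.8 s 109.5..132.5 z 181.6 slope_off -1.3deg slope_s -0.2deg yaw -6.4
blue top fintop 10 off -24.3..5.0 s -245.4..218.5 z 447.3 slope_off -15.0deg slope_s -28.9deg yaw 0.9 blocktop 11 off -17.6..14.7 s 210.3..234.4 z 179.0 slope_off 1.7deg slope_s 5.7deg yaw -31.9
yel scene fintop 115 off -6.6..0.6 s 110.6..132.2 z 227.5 slope_off 10.1deg slope_s 0.1deg yaw -0.8 blocktop 30 off -19.2..16.5 s 108.9..128.7 z 182.3 slope_off 2.1deg slope_s -0.4deg yaw 97.3
blue scene fintop 31 off -4.0..5.2 s 210.8..231.7 z 225.7 slope_off -13.3deg slope_s 2.3deg yaw 12.0 blocktop 100 off -7.5..18.3 s 210.7..234.0 z 182.5 slope_off -4.3deg slope_s 0.4deg yaw 8.2
14.575
```

```bash
python3 - <<'E'
from plan import *
from scipy.spatial import cKDTree
Sg=np.arange(-260,260,.25);w,t=world(Sg,RP);T=cKDTree(w)
for k in("0","10"):
  for n in('top','scene'):
    im=cv2.imread(f'pics/{n}{k}.png');d=np.load(f'{n}{k}.npy');P,C=cloud(n,d);hsv=cv2.cvtColor(im,cv2.COLOR_BGR2HSV)
    dist,i=T.query(P[...,:2]);nn=np.stack([-t[i,1],t[i,0]],-1);off=((P[...,:2]-w[i])*nn).sum(-1)*1000;s=Sg[i];z=P[...,2]*1000
    v=C-P;a=np.degrees(np.arctan2((v[...,:2]*nn).sum(-1),v[...,2]))
    for lo,hi in((-180,-140),(-100,-60),(-40,40),(60,100),(140,190)):
        m=(d>0)&(dist<.012)&(z>160)&(z<185)&(s>lo)&(s<hi)&(hsv[...,1]<60)
        if m.sum()<30: continue
        # circle fit in off,z with radius 5
        from scipy.optimize import least_squares
        r=least_squares(lambda p:np.hypot(off[m]-p[0],z[m]-p[1])-5,[0,170],loss="soft_l1")
        print(k,n,lo,hi,m.sum(),"off %.2f z %.2f"%tuple(r.x),"viewang %.0f"%a[m].mean())
E
```

```text
0 top -180 -140 250 off -0.35 z 170.17 viewang -12
0 top -100 -60 237 off -0.19 z 170.31 viewang -12
0 top -40 40 474 off 0.01 z 170.12 viewang -17
0 top 60 100 253 off 0.26 z 170.11 viewang -18
0 top 140 190 337 off 0.29 z 170.31 viewang -18
0 scene -180 -140 166 off -0.07 z 170.49 viewang 14
0 scene -100 -60 225 off -0.15 z 170.61 viewang 14
0 scene -40 40 637 off -0.54 z 170.63 viewang 29
0 scene 60 100 344 off -0.32 z 170.64 viewang 34
0 scene 140 190 437 off -0.51 z 170.68 viewang 34
10 top -180 -140 252 off -0.36 z 170.24 viewang -12
10 top -100 -60 241 off -0.25 z 170.25 viewang -12
10 top -40 40 475 off -0.10 z 170.12 viewang -17
10 top 60 100 254 off 0.31 z 170.21 viewang -18
10 top 140 190 336 off 0.43 z 170.36 viewang -18
10 scene -180 -140 191 off 0.00 z 170.64 viewang 14
10 scene -100 -60 230 off -0.18 z 170.61 viewang 14
10 scene -40 40 637 off -0.48 z 170.57 viewang 29
10 scene 60 100 344 off -0.35 z 170.68 viewang 34
10 scene 140 190 436 off -0.50 z 170.66 viewang 34
```

The rod fit holds on leg B. The carriage is about 1 mm past the cone and leans roughly 2–3° about the rod, held by friction. There's plenty of time left, so I'll regrip it, correct by about 1 mm each way, and release it more gently.

Emit:
apply_moves([
  {"grip":0,"slide":[0.03,-0.05,0],"roll":0},
  {"grip":0,"slide":[0.06,-0.105,0],"roll":0},
  {"grip":0,"slide":[0.09,-0.16,0],"roll":0},
  {"grip":0,"slide":[0.12,-0.215,0],"roll":0},
  {"grip":0,"slide":[0.15,-0.27,0],"roll":0},
])

```text
time_s: 15.2
tcp_pos: [0.5454, -0.1385, 0.3397]
eef_rot: [-180.0, -0.0, -128.5]
contact_force: [2.1, 0.4, 0.4]
gripper_width: 0.0875
```

Emit:
apply_moves([
  {"grip":0,"slide":[0.015,-0.03,0.01],"roll":0},
  {"grip":0,"slide":[0.025,-0.04,0.03],"roll":0},
  {"grip":0,"slide":[0.025,-0.0407,0.06],"roll":0},
  {"grip":0,"slide":[0.025,-0.0407,0.08],"roll":0},
  {"grip":0,"slide":[0.025,-0.0407,0.08],"roll":0},
])

```text
time_s: 15.82
tcp_pos: [0.5602, -0.1811, 0.2579]
eef_rot: [179.8, -0.1, -128.6]
contact_force: [0.4, -0.5, 0.1]
gripper_width: 0.0873
```

```bash
python3 -c "
from plan import *
s=get_state();print(s['time_s'],s['tcp_pos'],s['eef_rot'])
p,d=capture('top');capture('top');s=get_state();print(s['tcp_pos']);cv2.imwrite('pics/t11.png',cv2.resize(p[160:360,320:570,::-1],None,fx=2,fy=2))"
```

```text
15.825 [ 0.56017269 -0.181096    0.25787994] [ 1.79828402e+02 -1.32940906e-01 -1.28555798e+02]
[ 0.56154358 -0.18070392  0.26027751]
```

View pics/t11.png

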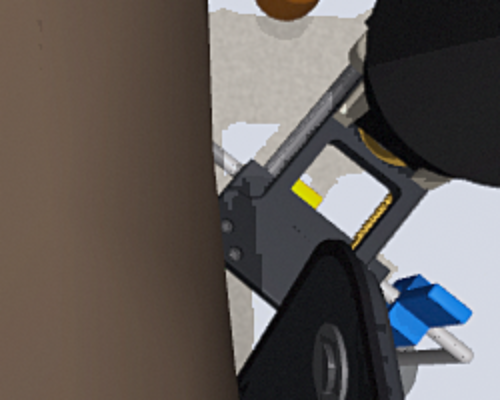

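The fin is inside the jaw opening (305,190). I'll descend and grip.

Emit:
apply_moves([
  {"grip":0,"slide":[0,0,0.025],"roll":0},
  {"grip":0,"slide":[0,0,0.05],"roll":0},
  {"grip":0,"slide":[0,0,0.068],"roll":0},
  {"grip":0.4,"slide":[0,0,0.07],"roll":0},
  {"grip":0.8,"slide":[0,0,0.07],"roll":0},
], grip_force=8)

```text
time_s: 16.55
tcp_pos: [0.5621, -0.1797, 0.1909]
eef_rot: [-179.9, 0.0, -128.4]
contact_force: [1.2, 0.0, -0.0]
gripper_width: 0.0729
```

Emit:
apply_moves([
  {"grip":1,"slide":[0,0,0],"roll":0},
  {"grip":1,"slide":[0,0,0],"roll":0},
  {"grip":1,"slide":[0,0,0],"roll":0},
  {"grip":1,"slide":[0,0,0],"roll":0},
  {"grip":1,"slide":[0,0,0],"roll":0},
])

```text
time_s: 17.18
tcp_pos: [0.5614, -0.1794, 0.1896]
eef_rot: [180.0, -0.0, -128.4]
contact_force: [0.0, 0.6, -0.0]
gripper_width: 0.0231
```

Emit:
apply_moves([
  {"grip":1,"slide":[0,0,0],"roll":0},
  {"grip":1,"slide":[0,0,0],"roll":0},
  {"grip":1,"slide":[0,0,0],"roll":0},
  {"grip":1,"slide":[0,0,0],"roll":0},
  {"grip":1,"slide":[0,0,0],"roll":0},
], grip_force=15)

```text
time_s: 17.8
tcp_pos: [0.5614, -0.1794, 0.1895]
eef_rot: [180.0, -0.0, -128.4]
contact_force: [0.1, 0.2, 0.0]
gripper_width: 0.0101
```

```bash
python3 -c "
from plan import *
s=get_state();print(s['time_s'],s['tcp_pos'],s['eef_rot'],s['contact_force'],s['gripper_width'])
X=s['tcp_pos'][:2];w,t=world(120,RP);d=X-w[0];print(120+1000*d@t[0],1000*d@np.array([-t[0,1],t[0,0]]))"
```

```text
17.8 [ 0.56139632 -0.17937951  0.18954355] [ 1.79995793e+02 -2.83754269e-03 -1.28416539e+02] [0.14225889 0.15869236 0.02336789] 0.010141733393971016
119.30043822588718 -0.3884277541926723
```

Emit:
apply_moves([
  {"grip":1,"slide":[0,0,-0.003],"roll":0},
  {"grip":1,"slide":[-0.0005,-0.0004,-0.005],"roll":0},
  {"grip":1,"slide":[-0.001,-0.0007,-0.005],"roll":0},
  {"grip":1,"slide":[-0.001,-0.0007,-0.005],"roll":0},
  {"grip":1,"slide":[-0.001,-0.0007,-0.003],"roll":0},
])

```text
time_s: 18.42
tcp_pos: [0.5626, -0.179, 0.1925]
eef_rot: [-180.0, 0.0, -128.4]
contact_force: [0.3, 0.7, -2.5]
gripper_width: 0.0098
```

Emit:
apply_moves([
  {"grip":1,"slide":[0,0,0.0015],"roll":0},
  {"grip":1,"slide":[0,0,0.003],"roll":0},
  {"grip":1,"slide":[0,0,0.003],"roll":0},
  {"grip":1,"slide":[0,0,0.003],"roll":0},
], grip_force=4)

```text
time_s: 18.92
tcp_pos: [0.5626, -0.179, 0.1895]
eef_rot: [180.0, -0.0, -128.4]
contact_force: [-0.8, 0.1, -1.1]
gripper_width: 0.0098
```

```bash
python3 -c "
from plan import *
s=get_state();print(s['time_s'],s['tcp_pos'],s['eef_rot'],s['contact_force'],s['gripper_width'])
X=s['tcp_pos'][:2];w,t=world(120,RP);d=X-w[0];print(120+1000*d@t[0],1000*d@np.array([-t[0,1],t[0,0]]))"
```

```text
18.925 [ 0.56259239 -0.17903602  0.18953084] [ 1.79996710e+02 -6.25465240e-04 -1.28417215e+02] [-0.83319885  0.10991986 -1.10915029] 0.009818248062883271
118.28855966507628 0.3359104018424154
```

Emit:
apply_moves([
  {"grip":1,"slide":[0,0,0.0006],"roll":0},
  {"grip":1,"slide":[0,0,0.0006],"roll":0},
  {"grip":0.85,"slide":[0,0,0.0006],"roll":0},
  {"grip":0.8,"slide":[0,0,0.0006],"roll":0},
  {"grip":0.7,"slide":[0,0,0.0006],"roll":0},
], grip_force=3)

```text
time_s: 19.55
tcp_pos: [0.5627, -0.1791, 0.1888]
eef_rot: [180.0, 0.0, -128.4]
contact_force: [-0.3, -0.2, 1.2]
gripper_width: 0.0224
```

Emit:
apply_moves([
  {"grip":0.2,"slide":[0,0,0],"roll":0},
  {"grip":0,"slide":[0,0,0],"roll":0},
  {"grip":0,"slide":[0,0,0],"roll":0},
  {"grip":0,"slide":[0,0,0],"roll":0},
  {"grip":0,"slide":[0,0,0],"roll":0},
])

```text
time_s: 20.18
tcp_pos: [0.5626, -0.1791, 0.189]
eef_rot: [180.0, -0.0, -128.4]
contact_force: [0.3, -0.1, -0.1]
gripper_width: 0.0708
```

Emit:
apply_moves([
  {"grip":0,"slide":[0,0,0],"roll":0},
  {"grip":0,"slide":[0,0,0],"roll":0},
  {"grip":0,"slide":[0,0,-0.02],"roll":0},
  {"grip":0,"slide":[0,0,-0.06],"roll":0},
  {"grip":0,"slide":[0,0,-0.11],"roll":0},
])

```text
time_s: 20.8
tcp_pos: [0.562, -0.179, 0.2993]
eef_rot: [179.9, -0.1, -128.4]
contact_force: [0.9, 0.0, 0.6]
gripper_width: 0.0875
```

Emit:
apply_moves([
  {"grip":0,"slide":[-0.03,0.05,-0.04],"roll":0},
  {"grip":0,"slide":[-0.06,0.105,-0.04],"roll":0},
  {"grip":0,"slide":[-0.09,0.16,-0.04],"roll":0},
  {"grip":0,"slide":[-0.12,0.215,-0.04],"roll":0},
  {"grip":0,"slide":[-0.15,0.27,-0.04],"roll":0},
])

```text
time_s: 21.42
tcp_pos: [0.4461, 0.1008, 0.3394]
eef_rot: [-180.0, 0.1, -128.4]
contact_force: [2.0, 1.2, 0.5]
gripper_width: 0.0874
```

Emit:
apply_moves([
  {"grip":0,"slide":[-0.02,0.04,0],"roll":0},
  {"grip":0,"slide":[-0.02,0.04,0],"roll":0},
  {"grip":0,"slide":[-0.02,0.04,0],"roll":0},
])

```text
time_s: 21.8
tcp_pos: [0.4282, 0.1399, 0.3391]
eef_rot: [-180.0, 0.0, -128.4]
contact_force: [-0.0, -0.1, 0.4]
gripper_width: 0.0874
```

```bash
python3 tilt.py 12|grep yel; python3 chk.py 13
```

```text
yel top fintop 141 off -4.8..2.7 s 108.8..131.8 z 227.0 slope_off -1.1deg slope_s 1.0deg yaw -0.1 blocktop 216 off -18.1..-5.1 s 108.8..131.7 z 182.0 slope_off 0.2deg slope_s 0.4deg yaw -1.1
yel scene fintop 119 off -4.7..2.6 s 109.3..130.9 z 227.6 slope_off 6.4deg slope_s -0.2deg yaw -0.4 blocktop 24 off -20.0..-7.9 s 107.9..111.5 z 182.1 slope_off 7.5deg slope_s 3.1deg yaw -74.3
21.9 [0.42857267 0.13918649 0.33894936] [-0.26430407  0.45472073 -0.16944643] [np.float64(0.5610181264365002), np.float64(-0.18048263681011062), 0.19, np.float64(-128.38)]
top fintop 140 [ 0.5604 -0.1798] [23.7  8.2] 51.1 z 0.2269 s 120.25 off -1.0
top disc 239 [ 0.5583 -0.176 ] [45.7 35.4] 26.4 z 0.0065 s 118.5 off -4.9
top conetip 5 [ 0.559  -0.1583] [ 1.9 13.7] 49.4 z 0.1203 s 104.25 off -15.4
scene fintop 122 [ 0.5601 -0.1798] [22.8  7.7] 50.8 z 0.2275 s 120.5 off -1.2
scene disc 238 [ 0.5652 -0.182 ] [44.9 36.9] 69.4 z 0.0067 s 119.0 off 4.2
scene conetip 0
```

View pics/m13.png

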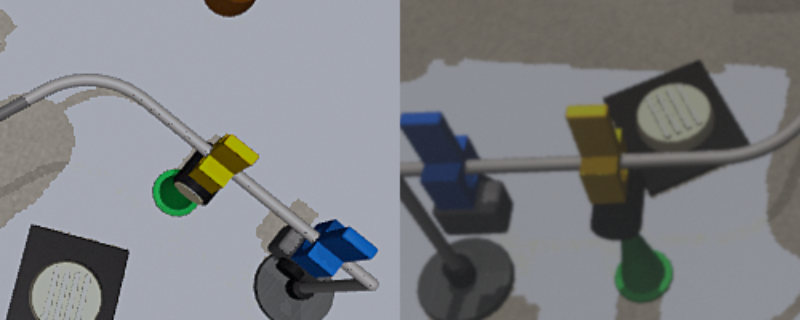

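The carriage hangs over the green cone (top crop 220,165; scene crop 600,150) at s≈120.3 against a target of about 120.4. The fin top is about 1 mm off the rod line, a lean of about 1°, and yaw is within 1°. The blue carriage hasn't moved and the robot is clear, so I'm handing in.

```bash
python3 -c "from plant import *;print(close_job())"
```

```text
the job is handed in; nothing more can be done
None
```

The yellow lamp carriage now hangs on leg B directly above the green cone, and the job was handed in at about 22 s. I gripped it by its fin, raised it 6 mm so the rod was centred in the hole, and turned it with the bend. Wrist forces at the checks stayed within about 3 N while it slid, mostly its own weight.

After the first release it leaned about 2–3° and sat about 1 mm too far along. I regripped it, shifted it about 1 mm and released it again.

**Last checks:**
- **Position:** it is within about 0.5 mm of the cone along the rod. The cone's position comes from the first pictures, because the lamp now hides part of the disc. The later disc readings (s 118.5 to 119) are biased for that reason.
- **Upright and square:** it leans about 1°, and its yaw along the rod is within 1°.
- **Surroundings:** the blue carriage is where it was, and the robot is clear of everything.

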